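# Level the spice shelf by its foot and keep it pressed

### The job

Lift the loose steel lid off the levelling foot of the little spice shelf by its black knob and set it gently upright on the bare counter. Then take the red levelling knob underneath, push it all the way down and turn it until the bubble of the spirit level on the shelf lies between its two black lines; the reading is true only while the knob is pushed down, so finish still holding the knob pressed down with the bubble centred, not letting go. Leave the other things on the counter where they are.

Things in the scene. Friction and masses are not known exactly. Their poses are not given: they have to be found in the camera images.
- lid: Loose round steel lid, an upside-down cup 134 mm across and 50 mm high (wall 3 mm), with a black knob on top (26 mm across, to 86 mm above the lid's lower edge); about 0.22 kg. Origin: centre of its lower edge, z up. At the start it stands on the shelf over the red knob, loosely round a 14 mm high collar (about 3 mm play). It has to be lifted at least 45 mm to clear the red knob.
- lid_grip (a point): Centre of the lid's black knob where it is gripped, 74 mm above the lid's lower edge and 24 mm above its flat top; the knob is a round 26 mm wide there.
- levelling_knob: Red round knob of the levelling foot, 40 mm across, 40 mm high, upright; origin: centre of its underside, on the board. A collar 14 mm high, 104 mm inside, surrounds it. Friction 0.05 N m. Clockwise from above moves the bubble along the vial's -y by 16 mm per rad; at the start it always needs 0.4 to 1.6 rad clockwise. Stops 0.3 to 0.7 rad anticlockwise of the start and 1.5 to 1.9 rad clockwise.
- knob_grip (a point): On the red knob's axis at the height to grip it, 27 mm above the board and 13 mm below the knob's top.
- shelf (a joint): How far the sprung shelf board is pressed down at its knob end: 0 with nothing pressing, 0.024 rad fully down on its stop (the knob is then 8 mm lower). Pressing the knob starts to move it at about 5 N and brings it to the stop at about 10 to 13 N.
- vial (a point): Middle of the spirit level on top of its green window (104 mm long, in an aluminium bar 136 by 36 mm), halfway between two black lines 28 mm apart. y runs along the vial to the shelf's hinged end with the jars, -y to the knob end; the red knob's axis lies 115 mm along -x and 115 mm along -y from here.
- bubble_mid (a point): Middle of the white round bubble, 16 mm across, which slides along the green window of the level. Released, the board's knob end rides up and the bubble stands 12 mm further along -y than with the knob fully pressed; after pressing it takes about 1.5 s to come to rest. The bubble is between the lines when this point is within 5 mm of vial along the vial.
- riser: The spice shelf: wooden board 250 mm by 400 mm (x by y), its top 110 mm above the counter, on two aluminium legs at its +y end and a rubber foot under the red knob. Three jars stand fixed along its +y end, 86 mm high above the board. Origin on the counter under the board's middle; y towards the jars.
- carafe: Glass carafe, 110 mm across, 190 mm high, bystander; origin at the centre of its underside.
- spoon_rest: Blue ceramic spoon rest, dish 112 mm across with a 60 mm handle along its -x, 10 mm high, bystander; origin under the dish.
- mug: White mug, 80 mm across, 90 mm high, handle at its +y, bystander; origin at the centre of its underside.
- sesame_jar: Amber jar with a white cap, 60 mm across, 110 mm high, bystander; origin at the centre of its underside.
- bowl: Steel bowl, 120 mm across, 50 mm high, bystander; origin at the centre of its underside.
Not all that is in view belongs to the job. Leave any yellow look-alike of the lid alone.

How it is judged:
By the outcome, as a careful person would: the job done as asked, in the order asked, and still so for the second after the job is handed in, while the arm keeps its last pose, push and grip.
It also fails if it takes over 61 s, if anything falls off the work surface, if the arm or the gripper's body presses on something with over 40 N, if the wrist force passes 120 N, or if a joint passes its speed limit or range.

### The arm

A 6-joint arm with a two-finger parallel gripper is mounted at the origin on the work surface. World frame = base frame: x ahead of the robot, y to its left, z up, the work surface at z = 0. Lengths are in m, angles in rad, forces in N, time in s.
With the tool pointing down it reaches from about 0.35 to 0.85 m from the base axis. Payload 8.1 kg.
Tool frame: the origin (TCP) lies midway between the tips of the shut fingers; the grasp point (between the pads) lies 19 mm behind it (robot.grip_point_offset is the distance from the TCP to the grasp point, in m); z points along the fingers, y is the line along which they close (so a half turn about z gives the same grasp; the last joint's range is limited). The gripper opens to 93 mm and grips with 3 to 60 N. Pads are 15 mm wide; open, the fingers measure 128 mm over their backs; the gripper's body (75 mm by 188 mm) begins 65 mm behind the grasp point.
Start: joints at [-1.391, 0.13, 1.488, -0, 1.523, -0.085], TCP at [0.157, -0.579, 0.219] pointing down, gripper open.
Joint ranges: [-2.96, 2.96], [-0.89, 2.26], [0.02, 2.5], [-1.34, 4.48], [0, 2.73], [-2.66, 2.66]. Speed limits (rad/s): [2.39, 2.39, 2.79, 3.14, 3.14, 3.14].

### API

Orientations are given as a rotation vector (axis times angle).
In Python, from plant import robot, read_camera, job gives the robot as it stands.
- The arm moves only by the shell command python3 -m inch 'ROWS' [FORCE]. ROWS is JSON, one flat list of numbers, 5 for each row, row after row: the shift along the world's x, y, z in mm, then the turn about the world's z in degrees, then the opening in per cent of the stroke, from 0 (shut) to 100 (fully open). In form: [dx, dy, dz, yaw, hand, dx, dy, dz, yaw, hand, ...]. A call has 1 to 10 rows; each row is the pose to reach, as a shift and turn from the pose commanded when the call began; what a row does not reach only later rows make up. A row lasts 1/12 s, in which the tool goes at most 41.7 mm and 7.16 degrees, less where a joint would pass 70% of its speed; a pose out of reach is approached as far as the arm can. A call with a gripper value outside its range is refused whole. The fingers move at their own pace and stop on an object; FORCE is the grip in N (left out, the last holds). Time passes only in rows, so rows that repeat a pose let the fingers close. It gives the time, the measured TCP pose, the force, the opening and the grip force at its end, in the units of the state.
- robot.read_state(): the state, without advancing time (a new reading comes with each control period).
- read_camera(name): name is "side" or "top"; returns a dict with "image" (400x640x3 uint8, blue, green, red), "K" (3x3 intrinsics, pixels), "extrinsics" (4x4, takes a point from world to camera coordinates). Camera axes: x right, y down, z forward; pixel columns grow to the right and rows downward; lengths in m; the calibration is good to about 2 mm. A picture is of the moment at which its call begins. There is no depth.
- job.close_job(): hands the job in; it is judged then, once.
The state is a dict: "t": time; "q": joint angles; "dq": joint speeds; "joint_torque": joint torques, N m; "tool_pos": TCP position; "orientation": TCP orientation; "force": force on the tool from outside, world axes, zero at the start; "wrist_torque": the same for the moment, N m; "opening": finger opening in m; "gripper_force": force on a finger pad.
Only numpy, scipy, OpenCV 4.12 (cv2) and the standard library are available. Lean on these libraries where they do the work, as an engineer would, in place of code of your own. Each camera call takes 0.05 s, during which the arm holds its last target. There are 200 camera calls.

## Working session

There is one attempt and no reset: what is moved stays moved. The work goes in short steps, Python scripts to look and compute and a shell command to move; the robot and the scene stay as the last step left them, time stands still between calls to the robot, and variables do not carry over. Pictures are saved under pics/ and viewed, at most 10 in all, crops included, and the job is handed in when it is done.

```bash
mkdir -p pics; ls
python3 - <<'E'
from plant import robot, read_camera
import cv2, numpy as np
for n in ("side","top"):
    c=read_camera(n); cv2.imwrite(f"pics/{n}0.png",c["image"]); print(n,c["K"].tolist(),np.round(c["extrinsics"],4).tolist())
s=robot.read_state(); print(s["t"],s["tool_pos"],s["orientation"],s["opening"],s["force"])
E
```

```text
pics
side [[422.83082636406203, 0.0, 312.9111460646367], [0.0, 422.83082636406203, 191.24227406622967], [0.0, 0.0, 1.0]] [[-0.9725, -0.2322, -0.0178, 0.4975], [-0.1559, 0.7059, -0.6909, 0.1647], [0.173, -0.6692, -0.7227, 1.1554], [0.0, 0.0, 0.0, 1.0]]
top [[374.3793112196908, 0.0, 320.78947474926764], [0.0, 374.3793112196908, 191.340568250871], [0.0, 0.0, 1.0]] [[-0.0116, -0.9994, -0.0316, 0.0338], [-0.998, 0.0135, -0.0611, 0.5104], [0.0615, 0.0308, -0.9976, 1.1108], [0.0, 0.0, 0.0, 1.0]]
0.1 [ 0.1569572  -0.57858298  0.21768691] [-3.11245766e+00 -4.14545266e-01  1.64385087e-04] 0.09319783932483351 [-0.09116043  0.20149396  0.59374035]
```

View pics/side0.png

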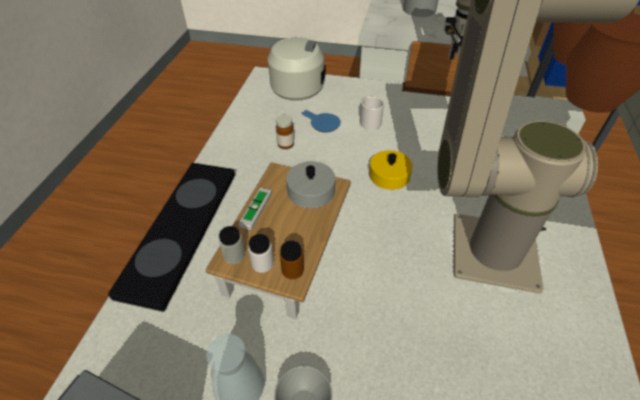

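View pics/top0.png

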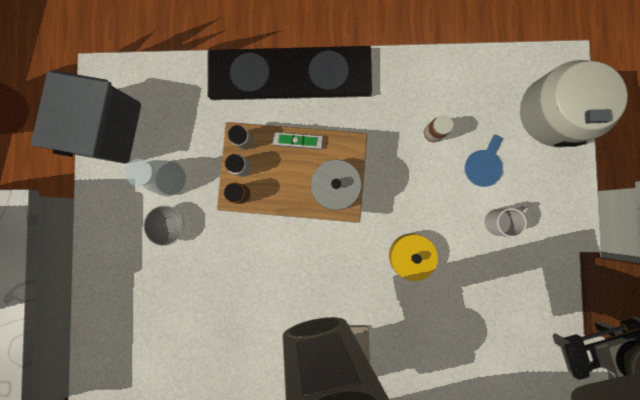

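The side view shows the steel lid on the shelf at (311,183), with its black knob at (310,172). In the top view the lid is at (336,184).

Things that could be mistaken for the lid (top view):
- Yellow look-alike at (414,257).
- Steel bowl at (163,225).
- Jar tops at (237,135), (235,163) and (235,192), which could pass for the black knob.

I choose the steel lid on the board at (336,184). The level is at (298,140).

```bash
cat > h.py <<'E'
from plant import robot, read_camera
import cv2, numpy as np
def ray(c,p):
    E=np.array(c["extrinsics"]);R,t=E[:3,:3],E[:3,3]
    d=R.T@np.linalg.solve(c["K"],[p[0],p[1],1.]); return -R.T@t,d
def plane(c,p,z):
    o,d=ray(c,p); return o+d*(z-o[2])/d[2]
def tri(c1,p1,c2,p2):
    A=np.zeros((3,3));b=np.zeros(3)
    for c,p in((c1,p1),(c2,p2)):
        o,d=ray(c,p);d/=np.linalg.norm(d);M=np.eye(3)-np.outer(d,d);A+=M;b+=M@o
    return np.linalg.solve(A,b)
def proj(c,P):
    E=np.array(c["extrinsics"]);q=c["K"]@(E[:3,:3]@np.array(P)+E[:3,3]); return q[:2]/q[2]
def blobs(m,box,amin=4):
    u0,v0,u1,v1=box;n,l,s,ce=cv2.connectedComponentsWithStats(m[v0:v1,u0:u1].astype(np.uint8))
    return [(ce[i]+[u0,v0],s[i,4],s[i,:4]+[u0,v0,0,0]) for i in range(1,n) if s[i,4]>=amin]
def green(im):
    h=cv2.cvtColor(im,cv2.COLOR_BGR2HSV);return (abs(h[...,0].astype(int)-65)<18)&(h[...,1]>130)&(h[...,2]>50)
E
python3 - <<'E'
from h import *
s,t=read_camera("side"),read_camera("top"); I,J=s["image"],t["image"]
for c,box in((s,(285,155,340,210)),(t,(315,165,360,208))):
    print("black",blobs(c["image"].max(2)<45,box))
for c,box in((s,(235,180,275,232)),(t,(270,125,330,155))):
    m=green(c["image"]); pts=np.argwhere(m[box[1]:box[3],box[0]:box[2]])[:,::-1]+[box[0],box[1]]
    r=cv2.minAreaRect(pts.astype(np.float32)); print("green",r, "on z=.13:",cv2.boxPoints(r).round(1).tolist())
# board corners in top
h=cv2.cvtColor(J,cv2.COLOR_BGR2HSV); m=((h[...,0]>5)&(h[...,0]<25)&(h[...,1]>90)).astype(np.uint8); b=blobs(m,(205,110,380,230),500); print([x[1:] for x in b])
sub=np.zeros_like(m);sub[110:230,205:380]=m[110:230,205:380]; 
cs=max(cv2.findContours(cv2.morphologyEx(sub,cv2.MORPH_OPEN,np.ones((5,5))),0,2)[0],key=cv2.contourArea); r=cv2.minAreaRect(cs)
print("board",r,[plane(t,p,.11).round(3).tolist() for p in cv2.boxPoints(r)])
a=cv2.resize(I[150:280,205:360],None,fx=3.2,fy=3.2,interpolation=2);b=cv2.resize(J[115:225,215:375],None,fx=1.85,fy=1.85)
cv2.imwrite("pics/crop1.png",np.vstack([a, np.pad(b,((0,0),(0,a.shape[1]-b.shape[1]),(0,0)))])[:600])
E
```

```text
black [(array([310.09333333, 171.33333333]), np.int32(75), array([307, 166,   7,  12]))]
black [(array([335.8245614 , 183.21052632]), np.int32(57), array([332, 179,   9,   9]))]
green ((254.92648315429688, 205.45590209960938), (6.5169453620910645, 31.727235794067383), 30.963754653930664) on z=.13: [[244.0, 217.39999389648438], [260.29998779296875, 190.1999969482422], [265.8999938964844, 193.5], [249.60000610351562, 220.6999969482422]]
green ((297.1613464355469, 139.6444549560547), (36.29780578613281, 7.320201873779297), 4.969740867614746) on z=.13: [[278.79998779296875, 141.6999969482422], [279.3999938964844, 134.39999389648438], [315.6000061035156, 137.60000610351562], [314.8999938964844, 144.89999389648438]]
[(np.int32(8857), array([217, 122, 150, 100]))]
board ((291.804931640625, 171.29190063476562), (142.97251892089844, 89.35783386230469), 4.864514350891113) [[0.458, 0.314, 0.11], [0.708, 0.294, 0.11], [0.666, -0.105, 0.11], [0.42, -0.08, 0.11]]
```

View pics/crop1.png

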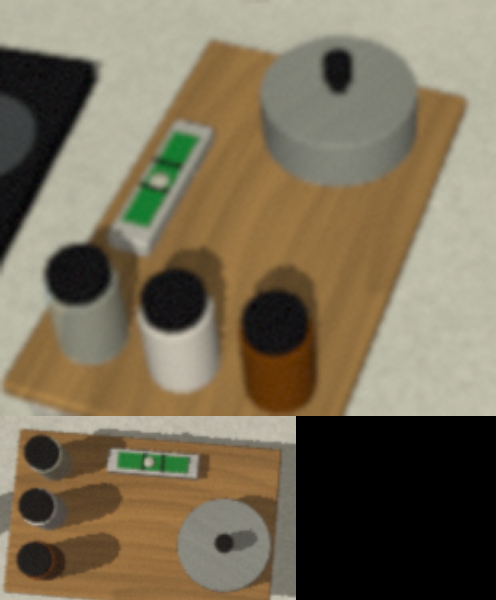

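The crop confirms it: a grey steel lid with a black knob on the wooden board, side crop (338,70), with the level to its left. Next I work out positions.

Run:
```python
from h import *
from scipy.spatial.transform import Rotation as R
s,t=read_camera("side"),read_camera("top")
print("knob tri",tri(s,(310.1,171.3),t,(335.8,183.2)).round(4),"top@.19",plane(t,(335.8,183.2),.19).round(4))
print("green tri",tri(s,(254.9,205.5),t,(297.2,139.6)).round(4))
L=plane(t,(279.1,138.05),.13)-plane(t,(315.25,141.25),.13); print("yaw y-axis deg",np.degrees(np.arctan2(-L[0],L[1])),np.linalg.norm(L))
# steel lid disc in top
J=t["image"].astype(int); m=((J.max(2)-J.min(2))<18)&(J.max(2)>80)
for b in blobs(m,(305,155,366,213),200): print(b, plane(t,b[0],.16).round(4))
# set-down region
for p in((425,185),(414,257),(484,168),(441,127),(430,135),(367,160),(360,220)): print(p,plane(t,p,0).round(3))
st=robot.read_state(); M=R.from_rotvec(st["orientation"]).as_matrix(); print("tool y",M[:,1].round(3),"z",M[:,2].round(3))
```

```text
knob tri [ 0.5205 -0.0167  0.1809] top@.19 [ 0.5203 -0.0165  0.19  ]
green tri [0.6466 0.0869 0.1269]
yaw y-axis deg -6.122989305889608 0.09955840992118
(array([335.80794702, 184.41942605]), np.int32(1812), array([312, 160,  49,  50])) [ 0.5196 -0.0167  0.16  ]
(425, 185) [ 0.527 -0.288  0.   ]
(414, 257) [ 0.311 -0.249  0.   ]
(484, 168) [ 0.576 -0.467  0.   ]
(441, 127) [ 0.704 -0.342  0.   ]
(430, 135) [ 0.68  -0.308  0.   ]
(367, 160) [ 0.606 -0.115  0.   ]
(360, 220) [ 0.423 -0.09   0.   ]
tool y [ 0.262 -0.965 -0.001] z [-0.     0.001 -1.   ]
```

The lid knob is at about (0.520, -0.017). The vial-based estimate agrees at (0.520, -0.015). The set-down spot will be about (0.51, -0.27). I set out now.

```bash
python3 -m inch '[0,0,80,0,60, 0,0,80,0,60, 363,562,80,90,60, 363,562,80,90,60, 363,562,80,90,60, 363,562,80,90,60, 363,562,80,90,60, 363,562,80,90,60, 363,562,80,90,60, 363,562,80,90,60]'
python3 -m inch '[182,282,0,43,60, 182,282,0,43,60, 182,282,0,43,60, 182,282,0,43,60, 182,282,0,43,60, 182,282,0,43,60, 182,282,0,43,60, 182,282,0,43,60, 182,282,0,43,60, 182,282,0,43,60]'
```

```text
t: 1.13
tool_pos: [0.3385, -0.2973, 0.2988]
orientation: [2.528, 1.864, 0.0]
force: [0.8, -0.1, 0.1]
opening: 0.0558
gripper_force: 0.0
t: 1.97
tool_pos: [0.5204, -0.0149, 0.2981]
orientation: [-1.671, -2.659, 0.001]
force: [-0.4, -0.2, 0.3]
opening: 0.0558
gripper_force: 0.0
```

Run:
```python
from h import *
s,t=read_camera("side"),read_camera("top"); print(robot.read_state()["q"].round(2))
a=cv2.resize(s["image"][90:240,230:390],None,fx=2.4,fy=2.4);b=cv2.resize(t["image"][110:260,250:410],None,fx=2.4,fy=2.4)
cv2.imwrite("pics/above.png",np.hstack([a,b]))
```

```text
[-0.13 -0.11  1.58 -0.    1.67 -0.58]
```

View pics/above.png

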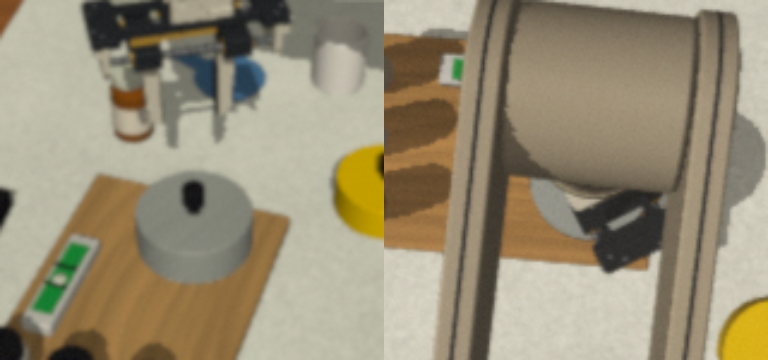

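The fingers straddle the lid knob: side crop fingertips at (173,140) and (220,140), knob at (193,195). I descend and grip.

```bash
python3 -m inch '[0,-2,-40,0,60, 0,-2,-80,0,60, 0,-2,-110,0,60, 0,-2,-123,0,60, 0,-2,-130,0,60, 0,-2,-133,0,60, 0,-2,-133,0,60]' 25
python3 -m inch '[0,0,0,0,0, 0,0,0,0,0, 0,0,0,0,0, 0,0,0,0,0, 0,0,0,0,0, 0,0,0,0,0, 0,0,0,0,0, 0,0,0,0,0]' 25
```

```text
t: 2.65
tool_pos: [0.5206, -0.0198, 0.167]
orientation: [1.678, 2.654, 0.001]
force: [-0.4, -0.3, -0.1]
opening: 0.0554
gripper_force: 0.0
t: 3.32
tool_pos: [0.5202, -0.0191, 0.1661]
orientation: [1.677, 2.656, 0.0]
force: [-0.7, -0.0, 3.5]
opening: 0.0254
gripper_force: 25.0
```

```bash
python3 -m inch '[0,0,6,0,0, 0,0,15,0,0, 0,0,30,0,0, 0,0,50,0,0, 0,0,75,0,0, 0,0,95,0,0, 0,0,100,0,0, 0,0,100,0,0]'
python3 -m inch '[-1,-15,0,0,0, -3,-45,0,0,0, -5,-80,0,0,0, -7,-115,0,0,0, -9,-150,0,0,0, -10,-185,0,0,0, -10,-215,0,0,0, -10,-240,0,0,0, -10,-253,0,0,0, -10,-253,0,0,0]'
python3 - <<'E'
from h import *
s,t=read_camera("side"),read_camera("top"); print(robot.read_state()["force"].round(1))
a=cv2.resize(s["image"][90:240,230:420],None,fx=2.1,fy=2.1);b=cv2.resize(t["image"][100:250,290:480],None,fx=2.1,fy=2.1)
cv2.imwrite("pics/lift.png",np.hstack([a,b]))
E
```

```text
t: 3.98
tool_pos: [0.521, -0.0192, 0.2679]
orientation: [1.675, 2.654, 0.002]
force: [-0.2, -0.4, -2.3]
opening: 0.0253
gripper_force: 25.0
t: 4.82
tool_pos: [0.5088, -0.2741, 0.2634]
orientation: [-1.68, -2.651, 0.001]
force: [-0.1, 0.4, -1.3]
opening: 0.0252
gripper_force: 25.0
[ 0.6  0.  -1.6]
```

View pics/lift.png

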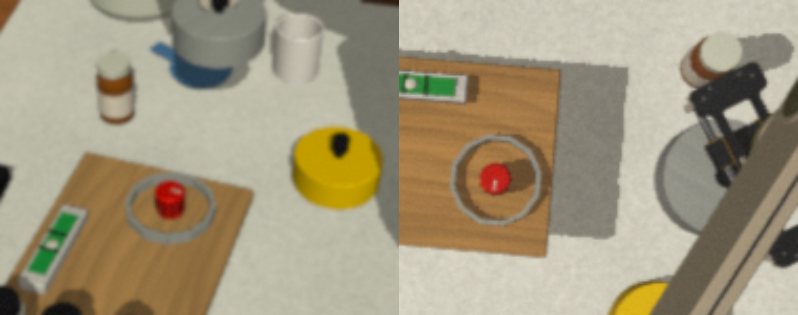

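The lid hangs level in the gripper: side crop (218,35), top crop (710,180). The red knob is exposed at top crop (494,178). Now I lower the lid.

```bash
python3 -m inch '[0,0,-20,0,0, 0,0,-55,0,0, 0,0,-90,0,0, 0,0,-125,0,0, 0,0,-155,0,0, 0,0,-178,0,0, 0,0,-190,0,0, 0,0,-196,0,0, 0,0,-198,0,0, 0,0,-198,0,0]'
python3 -m inch '[0,0,-2,0,0, 0,0,-4,0,0, 0,0,-5,0,0, 0,0,-6,0,0, 0,0,-7,0,0, 0,0,-8,0,0, 0,0,-8,0,0, 0,0,-8,0,0]'
```

```text
t: 5.75
tool_pos: [0.5107, -0.2719, 0.0686]
orientation: [1.676, 2.656, 0.0]
force: [0.4, 0.5, -1.2]
opening: 0.0258
gripper_force: 25.0
t: 6.42
tool_pos: [0.5098, -0.2721, 0.0596]
orientation: [-1.677, -2.656, -0.0]
force: [-0.7, -0.5, -1.0]
opening: 0.0255
gripper_force: 25.0
```

```bash
python3 -m inch '[0,0,-1,0,0, 0,0,-1,0,0, 0,0,-2,0,0, 0,0,-2,0,0, 0,0,-3,0,0, 0,0,-3,0,0]'; python3 -m inch '[0,0,-0.5,0,0, 0,0,-0.5,0,0, 0,0,-1,0,0, 0,0,-1,0,0]'
```

```text
t: 6.92
tool_pos: [0.5098, -0.272, 0.0564]
orientation: [-1.677, -2.656, 0.0]
force: [-0.1, 0.9, -0.8]
opening: 0.0256
gripper_force: 25.0
t: 7.25
tool_pos: [0.51, -0.2722, 0.0561]
orientation: [1.677, 2.656, -0.0]
force: [-2.0, 0.8, 3.6]
opening: 0.0257
gripper_force: 25.0
```

Contact: the force went from -0.8 to +3.6 N. I release and rise.

```bash
python3 -m inch '[0,0,0,0,60, 0,0,0,0,60, 0,0,0,0,60, 0,0,0,0,60, 0,0,0,0,60, 0,0,0,0,60, 0,0,5,0,60, 0,0,20,0,60, 0,0,50,0,60, 0,0,90,0,60]'
python3 -m inch '[0,0,40,0,60, 0,0,80,0,60, 0,0,110,0,60, 0,0,110,0,60, 0,0,110,0,60, 0,0,110,0,60]'
python3 - <<'E'
from h import *
s,t=read_camera("side"),read_camera("top")
def red(im):
    h=cv2.cvtColor(im,cv2.COLOR_BGR2HSV);return ((h[...,0]<8)|(h[...,0]>172))&(h[...,1]>140)&(h[...,2]>70)
bs=max(blobs(red(s["image"]),(285,165,330,205)),key=lambda b:b[1]);bt=max(blobs(red(t["image"]),(310,165,360,210)),key=lambda b:b[1])
print(bs,bt,tri(s,bs[0],t,bt[0]).round(4),plane(t,bt[0],.155).round(4))
def bubble(c,box):
    u0,v0,u1,v1=box;m=green(c["image"])[v0:v1,u0:u1]
    pts=(np.argwhere(m)[:,::-1]+[u0,v0]).astype(np.float32);r=cv2.minAreaRect(pts);P=np.array([plane(c,p,.127) for p in cv2.boxPoints(r)])
    return r[0],P.mean(0).round(4)
print(bubble(s,(235,180,275,232)),bubble(t,(270,125,330,155)))
a=cv2.resize(s["image"][60:230,240:420],None,fx=2.2,fy=2.2);b=cv2.resize(s["image"][183:230,235:280],None,fx=8,fy=8,interpolation=2)
cv2.imwrite("pics/set.png",np.hstack([a,np.pad(b,((0,max(0,a.shape[0]-b.shape[0])),(0,0),(0,0)))[:a.shape[0]]]))
E
```

```text
t: 8.08
tool_pos: [0.5076, -0.2706, 0.1433]
orientation: [-1.674, -2.651, -0.0]
force: [-0.0, 0.4, 0.6]
opening: 0.0555
gripper_force: 0.0
t: 8.58
tool_pos: [0.5097, -0.272, 0.2553]
orientation: [-1.677, -2.656, -0.0]
force: [-0.2, 0.4, 0.4]
opening: 0.0553
gripper_force: 0.0
(array([310.56097561, 184.35121951]), np.int32(205), array([304, 176,  14,  18])) (array([335.52662722, 184.66272189]), np.int32(169), array([328, 178,  16,  15])) [ 0.5205 -0.0164  0.1317] [ 0.5193 -0.016   0.155 ]
((254.92648315429688, 205.45590209960938), array([0.6459, 0.0853, 0.127 ])) ((297.14947509765625, 139.6319580078125), array([0.6469, 0.0872, 0.127 ]))
```

View pics/set.png

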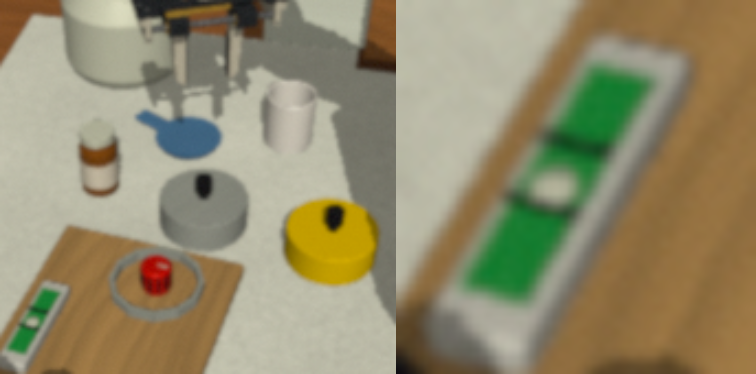

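The lid stands upright on the bare counter at set crop (204,208). The red knob is free at (156,274). The bubble sits at the +y line, zoom (553,187). The red knob's axis is at (0.520, -0.0165). I move over it, descend and grip.

```bash
python3 -m inch '[4,100,0,0,55, 10,256,0,0,55, 10,256,0,0,55, 10,256,0,0,55, 10,256,0,0,55, 10,256,0,0,55, 10,256,0,0,55, 10,256,0,0,55, 10,256,0,0,55, 10,256,0,0,55]'
python3 -m inch '[0,0,-35,0,55, 0,0,-70,0,55, 0,0,-100,0,55, 0,0,-120,0,55, 0,0,-130,0,55, 0,0,-136,0,55, 0,0,-136,0,55]'
```

```text
t: 9.52
tool_pos: [0.5195, -0.0173, 0.2547]
orientation: [-1.678, -2.655, 0.002]
force: [0.0, -0.6, 0.4]
opening: 0.0511
gripper_force: 0.0
t: 10.1
tool_pos: [0.5194, -0.0171, 0.1188]
orientation: [-1.678, -2.654, 0.001]
force: [-0.1, 0.3, 0.5]
opening: 0.0512
gripper_force: 0.0
```

```bash
python3 -m inch '[0,0,0,0,0, 0,0,0,0,0, 0,0,0,0,0, 0,0,0,0,0, 0,0,0,0,0, 0,0,0,0,0]' 45
python3 -m inch '[0,0,-2,0,0, 0,0,-4,0,0, 0,0,-6,0,0, 0,0,-8,0,0, 0,0,-9,0,0, 0,0,-9,0,0, 0,0,-9,0,0]' 45
```

```text
t: 10.6
tool_pos: [0.5192, -0.0176, 0.1211]
orientation: [1.678, 2.656, -0.005]
force: [-9.3, -6.6, 5.4]
opening: 0.039
gripper_force: 45.0
t: 11.18
tool_pos: [0.5193, -0.0182, 0.1132]
orientation: [1.678, 2.655, -0.005]
force: [-16.5, -10.0, 13.5]
opening: 0.0391
gripper_force: 45.1
```

```bash
python3 -m inch '[-1,-0.6,-2,0,0, -1.5,-1,-3,0,0, -1.5,-1,-3,0,0, -1.5,-1,-3,0,0]' 45
python3 - <<'E'
from h import *
print(robot.read_state()["wrist_torque"].round(2), robot.read_state()["q"].round(2))
E
```

```text
t: 11.52
tool_pos: [0.5193, -0.0183, 0.1126]
orientation: [1.676, 2.654, -0.001]
force: [-17.4, -4.0, 27.2]
opening: 0.039
gripper_force: 45.1
[-0.32  2.85  0.  ] [-0.13 -0.01  1.83 -0.    1.32 -0.58]
```

On the stop: 8.5 mm down at 27 N. I let the bubble settle and measure it against the window.

```bash
python3 -m inch '[0,0,1,0,0, 0,0,1,0,0, 0,0,1,0,0, 0,0,1,0,0, 0,0,1,0,0, 0,0,1,0,0, 0,0,1,0,0, 0,0,1,0,0, 0,0,1,0,0, 0,0,1,0,0]' 45
python3 -m inch '[0,0,0,0,0, 0,0,0,0,0, 0,0,0,0,0, 0,0,0,0,0, 0,0,0,0,0, 0,0,0,0,0, 0,0,0,0,0, 0,0,0,0,0]' 45
cat > b.py <<'E'
from h import *
import sys
Y=np.array([.1066,.9943]); X=np.array([.9943,-.1066])
def meas(c,box,z=.123):
    u0,v0,u1,v1=box; k=6
    # rectified strip: 1 mm per px along vial (rows), via plane-cast homography
    g=green(c["image"]); pts=(np.argwhere(g[v0:v1,u0:u1])[:,::-1]+[u0,v0]).astype(np.float32)
    P=np.array([plane(c,p,z)[:2] for p in pts]); y=P@Y; x=P@X
    yc=(np.percentile(y,1)+np.percentile(y,99))/2; xc=(np.percentile(x,2)+np.percentile(x,98))/2
    ys=np.arange(-55,56)*1e-3; xs=np.arange(-4,5)*1e-3
    W=np.array([[proj(c,[*(X*(xc+a)+Y*(yc+b)),z]) for a in xs] for b in ys]).astype(np.float32)
    S=cv2.remap(c["image"],W[...,0],W[...,1],cv2.INTER_LINEAR).astype(float).mean(1)
    r=S[:,2]; w=np.clip(r-r[10:100].min()-50,0,None); w[:6]=w[-6:]=0
    g_=S[:,1]; return (w*np.arange(-55,56)).sum()/w.sum(), np.ptp(np.percentile(y,[1,99])), r, g_
s=read_camera("side"); m,L,r,g=meas(s,(230,180,280,235)); print("side bubble y mm",round(m,1),"len",round(L,3)); print("R",r[3::4].astype(int),"G",g[3::4].astype(int))
st=robot.read_state(); print(round(st["t"],2),st["tool_pos"].round(4),st["force"].round(1))
if len(sys.argv)>1:
    t=read_camera("top"); cv2.imwrite(f"pics/{sys.argv[1]}.png",np.hstack([cv2.resize(s["image"][160:240,230:330],None,fx=4,fy=4,interpolation=2),cv2.resize(t["image"][110:190,260:360],None,fx=4,fy=4,interpolation=2)]))
E
python3 b.py press
```

```text
t: 12.35
tool_pos: [0.5193, -0.0183, 0.1128]
orientation: [1.676, 2.654, -0.001]
force: [-13.8, -4.4, 19.7]
opening: 0.0391
gripper_force: 45.0
t: 13.02
tool_pos: [0.5193, -0.0183, 0.1128]
orientation: [1.676, 2.654, -0.001]
force: [-14.0, -4.1, 20.2]
opening: 0.0393
gripper_force: 45.0
side bubble y mm 17.1 len 0.095
R [112  50  22  20  18  17  20  20  22  20  20  19  21  22  36  78 133 171
 161 100  36  22  19  18  22  59 125] G [143 127 124 124 124 123 124 119  97  76 103 122 124 124 122 117 139 174
 176 148 127 125 123 124 124 131 150]
13.07 [ 0.5193 -0.0183  0.1128] [-13.7  -4.8  19.7]
```

View pics/press.png

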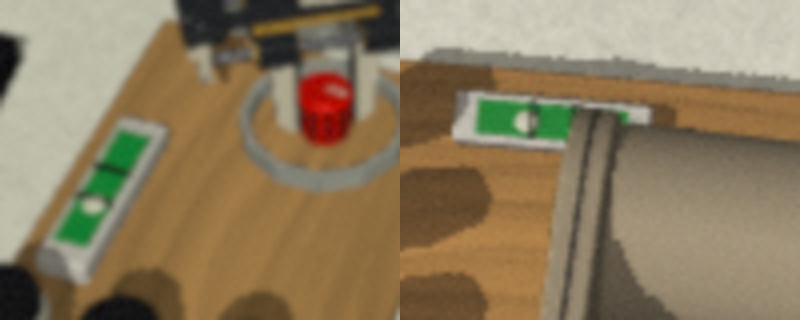

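Pressed, the bubble is at side crop (93,204), beyond the +y line. That is about +18 mm after correcting for the line position, so it needs about 1.1 rad clockwise. I turn -50° first.

```bash
python3 -m inch '[0,0,0,-3,0, 0,0,0,-8,0, 0,0,0,-14,0, 0,0,0,-20,0, 0,0,0,-26,0, 0,0,0,-32,0, 0,0,0,-38,0, 0,0,0,-44,0, 0,0,0,-48,0, 0,0,0,-50,0]' 45
python3 -m inch '[0,0,0,0,0, 0,0,0,0,0, 0,0,0,0,0, 0,0,0,0,0, 0,0,0,0,0, 0,0,0,0,0, 0,0,0,0,0, 0,0,0,0,0, 0,0,0,0,0, 0,0,0,0,0]' 45
python3 -m inch '[0,0,0,0,0, 0,0,0,0,0, 0,0,0,0,0, 0,0,0,0,0, 0,0,0,0,0, 0,0,0,0,0, 0,0,0,0,0, 0,0,0,0,0]' 45; python3 b.py
```

```text
t: 13.95
tool_pos: [0.5181, -0.0182, 0.1125]
orientation: [2.645, 1.692, -0.003]
force: [-16.5, -5.1, 24.5]
opening: 0.0392
gripper_force: 45.1
t: 14.78
tool_pos: [0.5181, -0.0182, 0.1126]
orientation: [2.642, 1.698, -0.002]
force: [-17.7, -4.0, 24.8]
opening: 0.0391
gripper_force: 45.1
t: 15.45
tool_pos: [0.5181, -0.0182, 0.1126]
orientation: [2.642, 1.698, -0.002]
force: [-17.8, -4.6, 25.0]
opening: 0.0391
gripper_force: 45.1
side bubble y mm 2.6 len 0.096
R [112  52  22  19  18  19  19  21  21  20  28  65 123 161 170 137  69  25
  19  19  20  19  16  20  23  56 120] G [142 128 123 124 124 124 124 119  98  76 102 122 142 166 174 145  99 107
 122 124 124 124 122 124 124 130 149]
15.5 [ 0.5181 -0.0182  0.1126] [-18.5  -5.1  24.4]
```

```bash
python3 -m inch '[0,0,0,-4,0, 0,0,0,-9,0, 0,0,0,-13,0, 0,0,0,-15,0, 0,0,0,-15,0, 0,0,0,-15,0, 0,0,0,-15,0, 0,0,0,-15,0, 0,0,0,-15,0, 0,0,0,-15,0]' 45
python3 -m inch '[0,0,0,0,0, 0,0,0,0,0, 0,0,0,0,0, 0,0,0,0,0, 0,0,0,0,0, 0,0,0,0,0, 0,0,0,0,0, 0,0,0,0,0, 0,0,0,0,0, 0,0,0,0,0]' 45
python3 -m inch '[0,0,0,0,0, 0,0,0,0,0, 0,0,0,0,0, 0,0,0,0,0, 0,0,0,0,0, 0,0,0,0,0, 0,0,0,0,0, 0,0,0,0,0]' 45; python3 b.py fin
```

```text
t: 16.33
tool_pos: [0.5178, -0.018, 0.1125]
orientation: [2.841, 1.339, -0.003]
force: [-18.2, -4.4, 24.6]
opening: 0.0393
gripper_force: 45.2
t: 17.17
tool_pos: [0.5179, -0.018, 0.1125]
orientation: [2.841, 1.339, -0.003]
force: [-18.1, -4.7, 25.2]
opening: 0.0387
gripper_force: 45.2
t: 17.83
tool_pos: [0.5179, -0.0179, 0.1125]
orientation: [2.841, 1.339, -0.002]
force: [-18.2, -4.4, 24.8]
opening: 0.0393
gripper_force: 45.2
side bubble y mm -1.3 len 0.096
R [111  50  21  19  20  16  18  19  18  27  67 123 162 172 142  75  28  18
  18  19  17  19  20  19  24  56 120] G [142 127 123 124 124 123 123 119  97  76 108 141 167 178 162 111  80 105
 121 123 123 123 123 124 124 129 148]
17.88 [ 0.5179 -0.018   0.1125] [-18.1  -3.5  24.9]
```

View pics/fin.png

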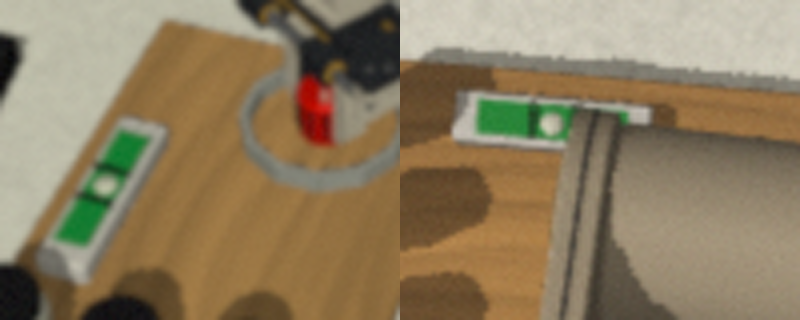

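The bubble lies between the two lines at side crop (104,185), about 0.7 mm from the midpoint. The knob is held on its stop at 25 N. I hand in.

```bash
python3 -c "from plant import job; print(job.close_job())"
```

```text
the job is handed in; nothing more can be done
None
```

I lifted the lid off and set it upright on the bare counter, and handed the job in at about 18 s with the red knob still held pressed on its stop (25 N) and the bubble about 0.7 mm from the middle of its lines.

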